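Index the specimen carousel to its next stop and load a cup

TASK

The round specimen carousel is locked at its present stop. Pull up the sprung black knob, turn the tray anticlockwise (seen from above) to the next stop and let the plunger drop fully home there; then, with the tray locked, gently set the orange-lidded cup upright on the middle of the tray's empty green spot. Keep the white-lidded cup standing on its grey spot, and leave the petri dish, timer, pen and sachet alone.

Things in the scene. Friction and masses are not known exactly. Their poses are not given: they have to be found in the camera images.
- carousel: Fixed grey base, 188 mm across, on the worktop. Origin on the upright turning axis at worktop height, z up; its x axis points at the knob when the tray is at the first stop (tray joint 0).
- hub (a point): Middle of the turning white tray (230 mm across), on its turning axis at the level of its flat top, 58 mm above the worktop. A low metal hub, 32 mm across and 7 mm high, is there. Turning the tray takes about 2 N at the knob, plus about 1 N while the plunger's pin drags on the rail; the tray stays where it is left. Its end stops lie at -0.3 and 1.9 rad.
- tray (a joint): Angle of the tray, rad, growing anticlockwise from above; about 0 at the first stop, where it starts locked (play 0.02 rad either way). The next stop is a gap in a level, unbroken rail hidden under the tray, somewhere between 0.9 and 1.3 rad: not known beforehand, it must be felt. The rail runs on past it; if overshot, the tray can be turned back to the gap.
- plunger (a joint): Lift of the sprung plunger, m: 0 = fully home, locked; 0.020 = top. Clear of the rail from 0.010 up. Let go between stops it rests on the rail at 0.010; it drops to 0 by itself when turned over the gap, and then blocks the tray. The gap is 3 mm wider than the pin: turn at 30 mm/s or slower at the knob. The spring pulls down with about 5 N at 0, 9 N at the top.
- knob (a point): Point on the axis of the plunger's knob to pinch: a black upright ribbed cylinder, 28 mm across, 44 mm high, red dot on top, carried by the tray 80 mm from its axis. The point is at half the knob's height, 34 mm above the tray's top when home. Below the knob a steel collar, 26 mm across (foot flange 38 mm across, 4 mm high), stands 10 mm high on the tray.
- pad (a point): Middle of the empty green round spot (68 mm across, flush, no rim) on the tray's top, 72 mm from the turning axis, 190 degrees anticlockwise from the knob; moves with the tray. z up.
- cup_spot (a point): Middle of the grey round spot on the tray's top, 72 mm from the turning axis, 85 degrees anticlockwise from the knob, on which the white-lidded cup stands.
- orange_cup: Closed specimen cup with orange screw lid, standing on the worktop; 72 mm high, body 56 mm across at the most (48 at the foot), lid 62 mm across from 60 mm up to the top; about 70 g. Origin at the middle of its underside, z up to the lid. Pinch the body below the lid, or the lid.
- white_cup: Like cup with white lid, same size, loose on the tray's grey spot. It rides along with the tray. Origin at the middle of its underside.
- petri: Petri dish, 60 mm across, 14 mm high, loose on the worktop; a bystander.
- timer: White timer, 62x66x19 mm, loose on the worktop; a bystander.
- pen: White and black pen, 145 mm long, loose on the worktop; a bystander.
- prep_pad: White and orange sachet, 50x50x7 mm, loose on the worktop; a bystander.
Mind the look-alikes: they are no part of the job. Of the things like the orange_cup, leave any that is turquoise; of the rest the larger one is meant. Several things have the shape of the white_cup; the one meant has the colours described above.

How it is judged (in metres and radians):
On the way, in this order (a step that is already met when the one before it is completed fails the run):
1. the plunger is pulled up out of the first stop (value of joint plunger above 0.0105 m and value of joint tray below 0.3 rad), for 0.1 s.
2. the tray is turned anticlockwise and the plunger has dropped home in the next stop, the orange cup not yet on the tray (value of joint tray above 0.6 rad and value of joint plunger below 0.003 m and z of orange_cup in the frame of pad below -0.03 m), for 0.2 s.
3. the orange-lidded cup stands upright on the green spot, the tray still locked (horizontal distance between orange_cup and pad below 0.018 m and angle between orange_cup's own z axis and vertical below 0.08 rad and z of orange_cup in the frame of pad between -0.005 and 0.005 m and value of joint tray above 0.6 rad and value of joint plunger below 0.003 m), for 0.2 s.
At the end, for the whole second after the job is handed in: The tray is locked at the next stop (tray joint above 0.6 rad, plunger within 3 mm of home); the orange-lidded cup stands on the tray at rest, upright within 0.08 rad, its middle within 18 mm of the green spot's; the white-lidded cup stands upright within 20 mm of its grey spot's middle (all of step 3 and horizontal distance between white_cup and cup_spot below 0.02 m and angle between white_cup's own z axis and vertical below 0.08 rad and linear speed of orange_cup below 0.02 m/s and velocity of joint tray between -0.05 and 0.05 rad/s); the robot touches nothing.
It fails at once if the orange-lidded cup is dropped onto the tray from more than 12 mm (horizontal distance between orange_cup and pad below 0.08 m and z of orange_cup in the frame of pad above 0.012 m and contact force between orange_cup and the arm below 0.02 N and contact force between orange_cup and the fingers below 0.02 N).
It fails at once if a cup is tipped over (angle between orange_cup's own z axis and vertical above 0.7 rad or angle between white_cup's own z axis and vertical above 0.5 rad).
It fails at once if the petri dish, timer, pen or sachet is pushed away by more than 30 mm (distance of any of petri, timer, pen, prep_pad from where it was at the start of the episode above 0.03 m).
It also fails if it takes over 64 s, if anything falls off the work surface, if the arm or the gripper's body presses on something with over 40 N, if the wrist force passes 120 N, or if a joint passes its speed limit or range.

ROBOT

A 6-joint arm with a two-finger parallel gripper is mounted at the origin on a cart in front of the work surface, level with it; the furniture and walls round the work are solid. World frame = base frame: x ahead of the robot, y to its left, z up, the work surface at z = 0. Lengths are in m, angles in degrees, forces in N, time in s.
With the tool pointing down it reaches from about 0.3 to 0.75 m from the base axis. Payload 8.5 kg.
Tool frame: the origin (TCP) lies midway between the tips of the shut fingers; the grasp point (between the pads) lies 19 mm behind it (env.grip_depth is the distance from the TCP to the grasp point, in m); x points along the fingers, y is the direction in which the jaws open and shut, and the axes are right-handed (so a half turn about x gives the same grasp; the last joint's range is limited). The gripper opens to 85 mm and grips with 20 to 120 N. Pads are 22 mm wide; open, the fingers measure 114 mm over their backs; the gripper's body (76 mm by 85 mm) begins 54 mm behind the grasp point. The pads swing forward as they close: fully open they stand 13 mm farther back than shut.
Start: joints at [62.722, 21.807, 74.336, -0, 83.858, -12.336], TCP at [0.142, 0.531, 0.231] pointing down, gripper open.
Joint ranges: [-178.18, 178.18], [-50.72, 133.34], [12.68, 142.11], [-81.47, 261.47], [9.98, 163.14], [-165.26, 165.26]. Speed limits (degrees/s): [136.94, 136.94, 180, 180, 180, 180].

INTERFACE

Orientations are given as a 3x3 rotation matrix whose columns are the frame's x, y, z axes.
In Python, from rig import env gives the robot as it stands.
- The arm moves only by the tool play_rows, never from a script. Its arguments are lists of equal length, an entry for each row: "travel": the shift along the world's x, y, z in cm, a list of three; "rotation": the turn, a rotation vector about the world's x, y, z in rad, a list of three; "claw": the finger opening in cm, from 0 to 8.54. A call has 1 to 12 rows; each row shifts and turns the pose as measured when the row begins; what a row does not reach is not made up. A row lasts 1/12 s, in which the tool goes at most 41.7 mm and 7.16 degrees, less where a joint would pass 70% of its speed; a pose out of reach is approached as far as the arm can. A call is refused whole if a number of a shift passes 4.17 or a number of a turn 0.125, either way. A call with a gripper value outside its range is refused whole. The fingers move at their own pace and stop on an object; "squeeze" is the grip in N (left out, the last holds). Time passes only in rows, so rows that do not move let the fingers close. It gives the time, the measured TCP pose, the force and the opening at its end, in the units of the state.
- env.observe(): the state, without advancing time (a new reading comes with each control period).
- env.get_image(name): name is "scene" or "top" or "wrist"; returns the picture (480x640x3 uint8, red, green, blue); there is no depth.
- env.camera_info(name): a dict with "vertical_fov" (degrees; the focal length in pixels is half the picture's height over the tangent of half this angle, whatever the lens; pixels are square), "cx", "cy" (the principal point, pixels), "eye" and "rotation" of the camera in the world. Camera axes: x right, y down, z forward; pixel columns grow to the right and rows downward; lengths in m; the calibration is good to about 2 mm. A picture is of the moment at which its call begins: read the wrist's pose just before it. camera_info takes no time and is no camera call; for the wrist camera it gives the pose at the moment of the call.
- env.close_job(): hands the job in, once; it reports no verdict.
The state is a dict: "time_s": time; "q": joint angles; "qvel": joint speeds; "joint_efforts": joint torques, N m; "position": TCP position; "tool_rot": TCP orientation; "ft_force": force on the tool from outside, world axes, zero at the start; "wrist_torque": the same for the moment, N m; "grip_width": finger opening in m.
Only numpy, scipy, OpenCV 4.12 (cv2) and the standard library are available. Lean on these libraries where they do the work, as an engineer would, in place of code of your own. Each camera call takes 0.05 s, during which the arm holds its last target.

## Working session

There is one attempt and no reset: what is moved stays moved. The work goes in short steps, Python scripts to look and compute and a tool call to move; the robot and the scene stay as the last step left them, time stands still between calls to the robot, and variables do not carry over. Pictures are saved under pics/ and viewed, and the job is handed in when it is done.

Besides the shell and the picture viewer there is one more tool, called after "Emit:" by a JSON object that holds its "method" and its "body", one argument or row to a line. play_rows: Moves the arm, as the interface text tells. Its arguments: {"type":"object","properties":{"travel":{"type":"array","items":{"type":"array","items":{"type":"number"}}},"rotation":{"type":"array","items":{"type":"array","items":{"type":"number"}}},"claw":{"type":"array","items":{"type":"number"}},"squeeze":{"type":"number"}},"required":["travel","rotation","claw"]}

```bash
ls; mkdir -p pics; python3 - <<'E'
from rig import env
import cv2
print(env.observe()); print(env.grip_depth)
for n in ("scene","top","wrist"):
    c=env.camera_info(n); print(n,c)
    cv2.imwrite(f"pics/{n}0.png",env.get_image(n)[:,:,::-1])
E
```

```text
pics
{'time_s': 0.0, 'q': array([ 6.27195584e+01,  2.18415258e+01,  7.43876305e+01, -9.64054225e-04,
        8.38579507e+01, -1.23352846e+01]), 'qvel': array([ 0.02596369, -0.11702893,  0.05763708, -0.01311644,  0.07901952,
        0.11247598]), 'joint_efforts': array([-1.05920640e-05, -4.48459053e+01, -2.31275243e+01, -1.91371960e-04,
        4.83013326e-03, -1.33180933e-05]), 'position': array([0.14169765, 0.5311113 , 0.23068983]), 'tool_rot': array([[-6.81956127e-04,  2.57892092e-01,  9.66173485e-01],
       [-1.35887250e-03,  9.66172579e-01, -2.57892809e-01],
       [-9.99998844e-01, -1.48877816e-03, -3.08444837e-04]]), 'ft_force': array([-0.56844705, -0.21431881, -1.04232411]), 'wrist_torque': array([-0.02783713,  0.03438609,  0.01894101]), 'grip_width': 0.08544633223258079}
0.0187
scene {'vertical_fov': 44.390785802304876, 'cx': 332.5823414771561, 'cy': 240.72711087313485, 'eye': array([-0.4057565 , -0.62099231,  1.10888528]), 'rotation': array([[ 0.54138292, -0.57840547,  0.61020624],
       [-0.84076849, -0.37553387,  0.38997775],
       [ 0.00358785, -0.72416947, -0.68961272]])}
top {'vertical_fov': 49.579012436648334, 'cx': 323.8348707683686, 'cy': 240.67950733991378, 'eye': array([ 0.38280455, -0.05432508,  1.39035059]), 'rotation': array([[-0.01448248, -0.99522448,  0.09653229],
       [-0.99985958,  0.01522838,  0.00699459],
       [-0.00843122, -0.09641744, -0.99530528]])}
wrist {'vertical_fov': 62.74463760026607, 'cx': 327.4607666521657, 'cy': 244.46834407408465, 'eye': array([0.06255182, 0.55248417, 0.37451672]), 'rotation': array([[ 0.25805176,  0.91630533,  0.30625779],
       [ 0.96612891, -0.24406948, -0.08381534],
       [-0.00205226,  0.3175132 , -0.94825163]])}
```

View pics/scene0.png

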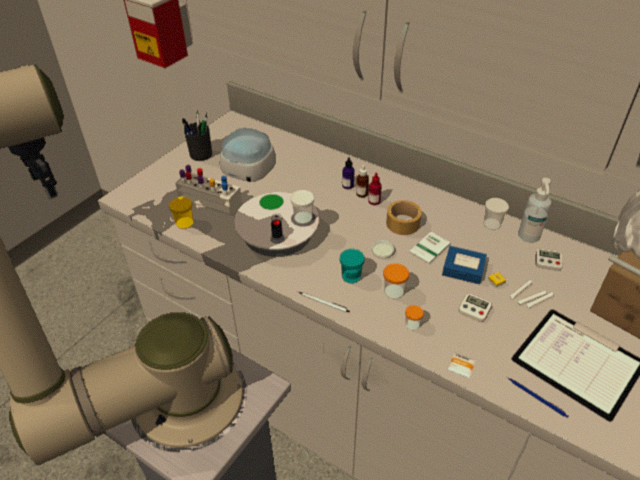

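View pics/top0.png

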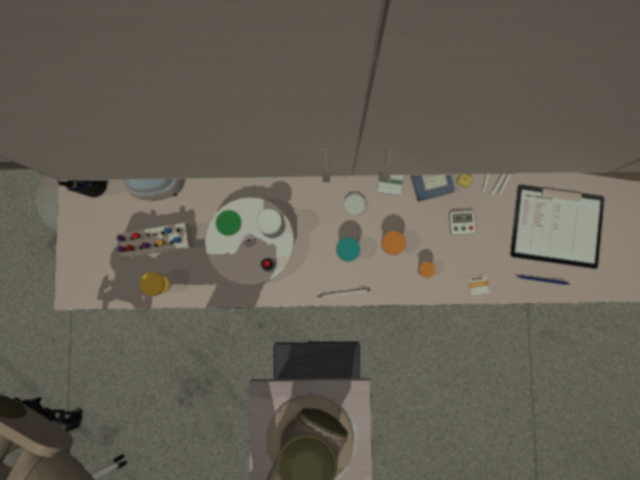

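View pics/wrist0.png

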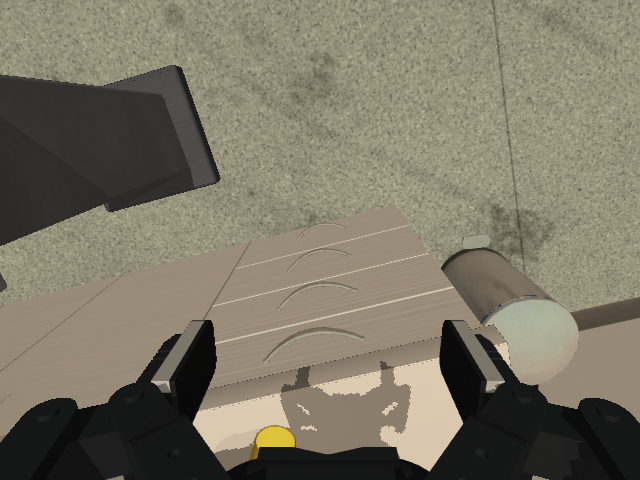

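The scene picture shows the carousel near (277,222), its knob at (277,228), the white cup at (303,207) and the green spot at (271,202). The larger orange cup is at (396,280), the smaller at (414,318) and the turquoise one at (352,265). The top view has the hub at (249,240) and the knob at (267,264). I'll enlarge both views.

```bash
python3 - <<'E'
import cv2
t=cv2.imread("pics/top0.png"); s=cv2.imread("pics/scene0.png")
def crop(im,x,y,w,h,k,n): cv2.imwrite(n,cv2.resize(im[y:y+h,x:x+w],None,fx=k,fy=k,interpolation=cv2.INTER_CUBIC))
crop(t,200,190,100,100,6,"pics/t1.png")
crop(t,330,190,110,100,6,"pics/t2.png")
crop(s,225,180,105,80,7,"pics/s1.png")
crop(s,330,240,110,100,6,"pics/s2.png")
E
```

```text
(no output)
```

View pics/t1.png

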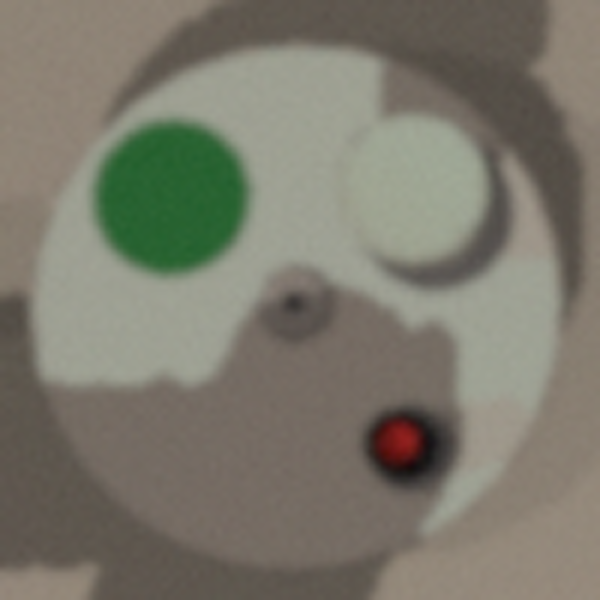

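View pics/t2.png

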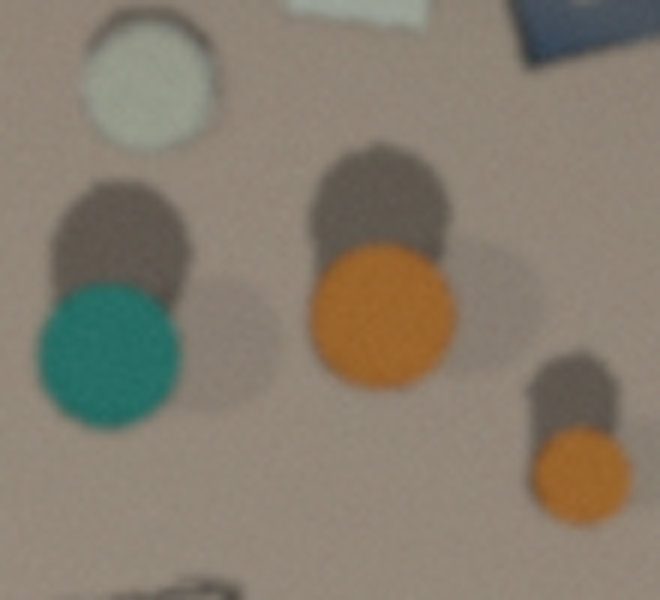

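View pics/s1.png

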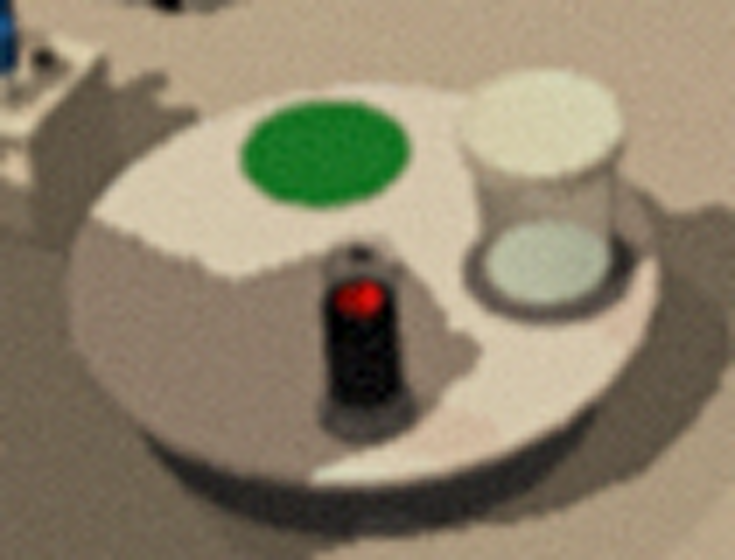

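View pics/s2.png

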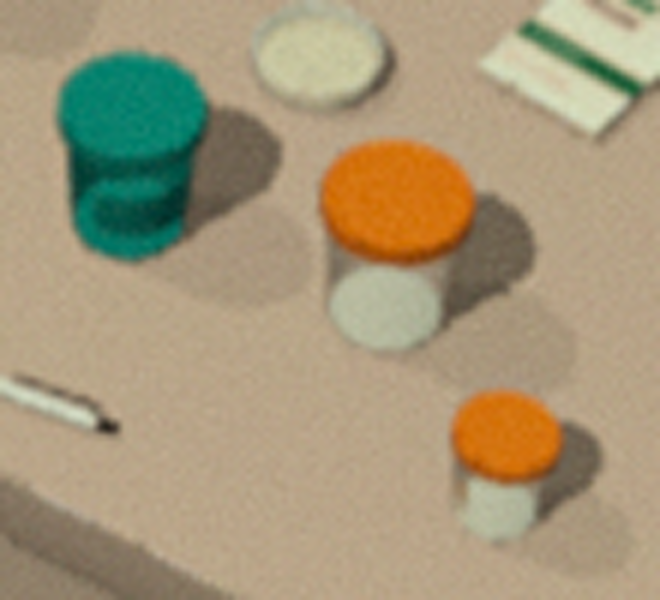

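Crop readings, as full-picture pixels:

| Thing | Top view | Scene view |
|---|---|---|
| hub | (249.1,240.4) | (276.4,216.4) |
| green spot | (228.5,222.6) | (271.6,201.9) |
| knob top | (267.1,263.8) | (276.4,222.6) |
| white lid | (269.3,221.6) | (302.4,197.3) |
| orange lid | (394.1,242.6) | (396.2,272.7) |

Next I'll triangulate these.

```bash
cat > h.py <<'E'
import numpy as np
from rig import env
def ray(ci,u,v):
    f=240/np.tan(np.radians(ci["vertical_fov"]/2))
    d=np.array([(u-ci["cx"])/f,(v-ci["cy"])/f,1.0]); d=np.array(ci["rotation"])@d
    return np.array(ci["eye"]),d/np.linalg.norm(d)
def tri(rs):
    A=sum(np.eye(3)-np.outer(d,d) for _,d in rs); b=sum((np.eye(3)-np.outer(d,d))@e for e,d in rs)
    p=np.linalg.solve(A,b); return p,[np.linalg.norm((np.eye(3)-np.outer(d,d))@(p-e)) for e,d in rs]
def atz(r,z): e,d=r; return e+d*(z-e[2])/d[2]
def proj(ci,p):
    f=240/np.tan(np.radians(ci["vertical_fov"]/2)); c=np.array(ci["rotation"]).T@(np.array(p)-ci["eye"])
    return f*c[0]/c[2]+ci["cx"],f*c[1]/c[2]+ci["cy"]
E
python3 - <<'E'
from h import *
np.set_printoptions(precision=4,suppress=True)
T=env.camera_info("top");S=env.camera_info("scene")
P={"hub":((249.1,240.4),(276.4,216.4),.065),"green":((228.5,222.6),(271.6,201.9),.058),"knobtop":((267.1,263.8),(276.4,222.6),.114),
"wlid":((269.3,221.6),(302.4,197.3),.13),"orange":((394.1,242.6),(396.2,272.7),.072)}
for k,(t,s,z) in P.items():
    a=ray(T,*t);b=ray(S,*s);p,r=tri([a,b]); print(k,p,r,atz(a,z)[:2],atz(b,z)[:2])
E
```

```text
hub [0.5148 0.1467 0.0657] [np.float64(0.00014318044368067458), np.float64(0.0001431804436806262)] [0.515  0.1467] [0.5154 0.1474]
green [0.5631 0.2007 0.0581] [np.float64(0.0004866035944278309), np.float64(0.0004866035944278672)] [0.5628 0.2011] [0.5634 0.2004]
knobtop [0.4513 0.095  0.1163] [np.float64(0.0003860739379677136), np.float64(0.00038607393796771756)] [0.4516 0.095 ] [0.4531 0.097 ]
wlid [0.5539 0.0869 0.1318] [np.float64(0.0003095213261379303), np.float64(0.00030952132613798234)] [0.554  0.0873] [0.5559 0.0879]
orange [ 0.5031 -0.2239  0.0701] [np.float64(0.00021403228023959822), np.float64(0.00021403228023929882)] [ 0.503  -0.2238] [ 0.5012 -0.2245]
```

Triangulation agrees well: hub (0.515, 0.147), knob (0.452, 0.0955), orange cup (0.503, -0.224). I'll move above the knob with the jaws along the tangent (tool y at about -51°).

Emit:
{"method": "play_rows", "body": {
  "travel": [
    [1.7,-2.4,0],
    [1.7,-2.4,0],
    [1.7,-2.4,0],
    [1.7,-2.4,0],
    [1.7,-2.4,0],
    [1.7,-2.4,0],
    [1.7,-2.4,0],
    [1.7,-2.4,0],
    [1.7,-2.4,0],
    [1.7,-2.4,0],
    [1.7,-2.4,0],
    [1.7,-2.4,0]
  ],
  "rotation": [
    [0,0,-0.12],
    [0,0,-0.12],
    [0,0,-0.12],
    [0,0,-0.12],
    [0,0,-0.12],
    [0,0,-0.12],
    [0,0,-0.12],
    [0,0,-0.12],
    [0,0,-0.12],
    [0,0,-0.12],
    [0,0,-0.12],
    [0,0,-0.12]
  ],
  "claw": [8,8,8,8,8,8,8,8,8,8,8,8],
  "squeeze": 50
}}

```text
time_s: 1.15
position: [0.3479, 0.2319, 0.228]
tool_rot: [[-0.005, 0.984, -0.179], [0.002, -0.179, -0.984], [-1.0, -0.005, -0.001]]
ft_force: [0.5, 1.0, -0.1]
grip_width: 0.08
```

Emit:
{"method": "play_rows", "body": {
  "travel": [
    [1.5,-2.0,-0.3],
    [1.5,-2.0,-0.3],
    [1.5,-2.0,-0.3],
    [1.5,-2.0,-0.3],
    [1.5,-2.0,-0.3],
    [1.5,-2.0,-0.3],
    [1.5,-1.8,-0.3],
    [0,0,0],
    [0,0,0]
  ],
  "rotation": [
    [0,0,-0.105],
    [0,0,-0.105],
    [0,0,-0.105],
    [0,0,-0.105],
    [0,0,-0.105],
    [0,0,-0.105],
    [0,0,-0.105],
    [0,0,0],
    [0,0,0]
  ],
  "claw": [7,7,7,7,7,7,7,7,7]
}}

```text
time_s: 1.9
position: [0.4589, 0.0812, 0.205]
tool_rot: [[-0.004, 0.568, -0.823], [0.004, -0.823, -0.568], [-1.0, -0.005, 0.001]]
ft_force: [0.3, -0.6, -0.3]
grip_width: 0.0701
```

```bash
python3 - <<'E'
from h import *
import cv2
np.set_printoptions(precision=4,suppress=True)
o=env.observe();print(o["position"],o["tool_rot"],o["q"],o["time_s"])
c=env.camera_info("wrist"); im=env.get_image("wrist")[:,:,::-1].copy(); cv2.imwrite("pics/w1.png",im)
for k,p in dict(knobtop=(.452,.0955,.114),hub=(.515,.1467,.065),green=(.5628,.201,.058)).items(): print(k,proj(c,p))
np.save("w1.npy",np.r_[c["eye"],c["rotation"].ravel()])
E
```

```text
[0.4589 0.0812 0.205 ] [[-0.004   0.5683 -0.8228]
 [ 0.0039 -0.8228 -0.5683]
 [-1.     -0.0054  0.0011]] [-4.6809 14.8371 89.5329  0.2081 75.8745 50.6333] 1.9
knobtop (np.float64(303.5598498018136), np.float64(244.7666916017728))
hub (np.float64(296.4478385414678), np.float64(109.25384470105709))
green (np.float64(267.26307113904625), np.float64(-6.317043943345283))
```

View pics/w1.png

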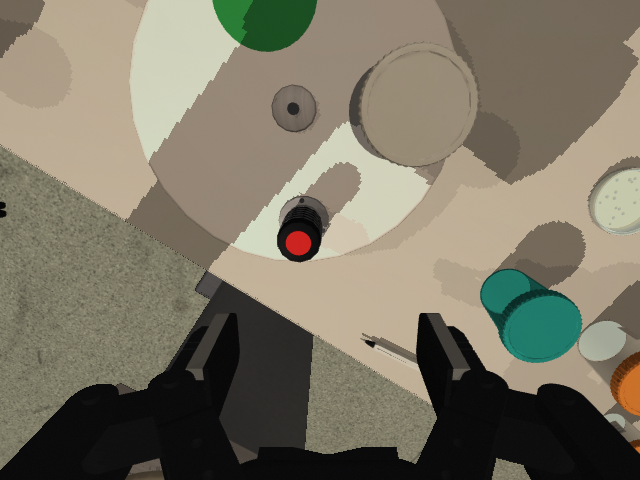

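The wrist view shows the knob's red dot at (298.5,243) and the hub at (293.5,108).

```bash
python3 - <<'E'
from h import *
np.set_printoptions(precision=4,suppress=True)
c=env.camera_info("wrist")
k=atz(ray(c,298.5,243),.114);h=atz(ray(c,293.5,108),.065);print(k,h,np.hypot(*(k-h)[:2]),np.degrees(np.arctan2(*(k-h)[1::-1])))
T=env.camera_info("top");S=env.camera_info("scene")
print(tri([ray(c,298.5,243),ray(T,267.1,263.8),ray(S,276.4,222.6)]),tri([ray(c,293.5,108),ray(T,249.1,240.4),ray(S,276.4,216.4)]))
E
```

```text
[0.4511 0.0989 0.114 ] [0.5145 0.149  0.065 ] 0.08074529104624834 -141.68009901541382
(array([0.4517, 0.0968, 0.1144]), [np.float64(0.002221058131688474), np.float64(0.0018571176536216487), np.float64(0.0007925424749948784)]) (array([0.5149, 0.1476, 0.0652]), [np.float64(0.0013999242883680667), np.float64(0.0009478755918844104), np.float64(0.0005228704362113443)])
```

Emit:
{"method": "play_rows", "body": {
  "travel": [
    [-0.35,0.8,-1.5],
    [-0.35,0.8,-2.0],
    [0,0,-2.0],
    [0,0,-2.0],
    [0,0,-2.0],
    [0,0,-1.5],
    [0,0,-1.0],
    [0,0,-0.5],
    [0,0,0]
  ],
  "rotation": [
    [0,0,0.035],
    [0,0,0.035],
    [0,0,0],
    [0,0,0],
    [0,0,0],
    [0,0,0],
    [0,0,0],
    [0,0,0],
    [0,0,0]
  ],
  "claw": [7,7,7,7,7,7,7,7,7]
}}

```text
time_s: 2.7
position: [0.4464, 0.1056, 0.0777]
tool_rot: [[0.0, 0.646, -0.763], [0.004, -0.763, -0.646], [-1.0, -0.003, -0.003]]
ft_force: [-0.4, 0.0, -0.8]
grip_width: 0.07
```

```bash
python3 - <<'E'
from h import *
import cv2
cv2.imwrite("pics/w2.png",env.get_image("wrist")[:,:,::-1])
E
```

```text
(no output)
```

View pics/w2.png

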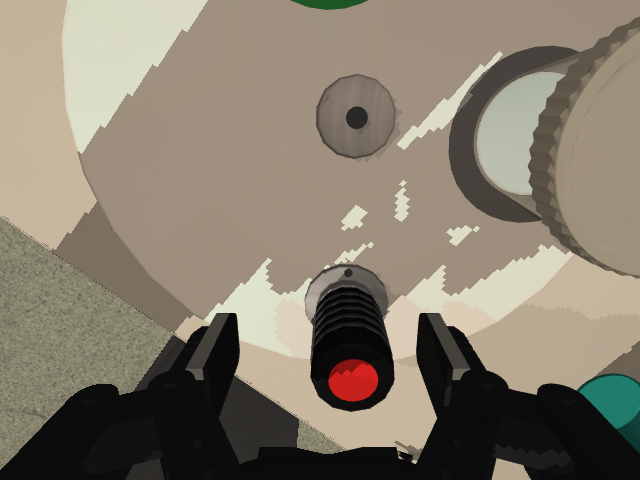

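```bash
python3 - <<'E'
from h import *
c=env.camera_info("wrist")
print(env.observe()["position"],atz(ray(c,353,381),.114),atz(ray(c,356.5,117.5),.065))
E
```

```text
[0.44665899 0.10560363 0.07825245] [0.45048164 0.09805911 0.114     ] [0.51452629 0.1488311  0.065     ]
```

Emit:
{"method": "play_rows", "body": {
  "travel": [
    [0.5,-0.8,-0.4],
    [0,0,0],
    [0,0,0]
  ],
  "rotation": [
    [0,0,0],
    [0,0,0],
    [0,0,0]
  ],
  "claw": [7,7,7]
}}

```text
time_s: 3.0
position: [0.4529, 0.0974, 0.0758]
tool_rot: [[0.005, 0.648, -0.762], [0.004, -0.762, -0.648], [-1.0, 0.0, -0.006]]
ft_force: [-0.4, 0.3, 0.3]
grip_width: 0.0698
```

Emit:
{"method": "play_rows", "body": {
  "travel": [
    [-0.1,0.05,0],
    [0,0,0],
    [0,0,0],
    [0,0,0],
    [0,0,0],
    [0,0,0]
  ],
  "rotation": [
    [0,0.005,0],
    [0,0,0],
    [0,0,0],
    [0,0,0],
    [0,0,0],
    [0,0,0]
  ],
  "claw": [5,3.5,2.5,2.0,2.0,2.0],
  "squeeze": 50
}}

```text
time_s: 3.5
position: [0.4524, 0.0976, 0.0771]
tool_rot: [[0.002, 0.647, -0.762], [0.004, -0.762, -0.647], [-1.0, -0.002, -0.004]]
ft_force: [-0.0, 0.0, -1.8]
grip_width: 0.0269
```

Gripped at 27 mm. Now I'll lift about 14 mm.

Emit:
{"method": "play_rows", "body": {
  "travel": [
    [0,0,0.5],
    [0,0,0.5],
    [0,0,0.5],
    [0,0,0.1],
    [0,0,0]
  ],
  "rotation": [
    [0,0,0],
    [0,0,0],
    [0,0,0],
    [0,0,0],
    [0,0,0]
  ],
  "claw": [2,2,2,2,2]
}}

```text
time_s: 3.92
position: [0.4523, 0.0977, 0.0935]
tool_rot: [[0.001, 0.647, -0.762], [0.004, -0.762, -0.647], [-1.0, -0.002, -0.003]]
ft_force: [2.4, -0.0, -7.9]
grip_width: 0.0273
```

```bash
cat > arc.py <<'E'
import sys
from h import *
H=np.array([.5148,.148]); o=env.observe(); p=o["position"][:2]-H
a=np.arctan2(p[1],p[0])%(2*np.pi); y=o["tool_rot"][:,1]; print("z",o["position"][2],"r",np.hypot(*p),"tray",a-np.radians(218.6),"yaw-tang deg",np.degrees(np.arctan2(y[1],y[0])-a-np.pi/2)%360-0)
st=float(sys.argv[1]);n=int(sys.argv[2]);R=.0802
c=lambda t:H+R*np.array([np.cos(t),np.sin(t)])
out=[];prev=H+p
for i in range(1,n+1):
    q=c(a+st*i); out.append([round(float(v),2) for v in (q-prev)*100]+[0]); prev=q
print(out)
E
python3 arc.py .06 14
```

```text
z 0.09349379791538562 r 0.08021905936341132 tray 0.004770520265812372 yaw-tang deg 1.4661181713896667
[[0.31, -0.36, 0], [0.33, -0.35, 0], [0.35, -0.33, 0], [0.37, -0.3, 0], [0.39, -0.28, 0], [0.41, -0.26, 0], [0.42, -0.23, 0], [0.43, -0.21, 0], [0.45, -0.18, 0], [0.46, -0.15, 0], [0.46, -0.12, 0], [0.47, -0.1, 0], [0.48, -0.07, 0], [0.48, -0.04, 0]]
```

Emit:
{"method": "play_rows", "body": {
  "travel": [
    [0.15,-0.18,0],
    [0.31,-0.36,0],
    [0.33,-0.35,0],
    [0.35,-0.33,0],
    [0.37,-0.3,0],
    [0.39,-0.28,0],
    [0.41,-0.26,0],
    [0.2,-0.1,0],
    [0,0,0]
  ],
  "rotation": [
    [0,0,0.03],
    [0,0,0.06],
    [0,0,0.06],
    [0,0,0.06],
    [0,0,0.06],
    [0,0,0.06],
    [0,0,0.06],
    [0,0,0.03],
    [0,0,0]
  ],
  "claw": [2,2,2,2,2,2,2,2,2]
}}

```text
time_s: 4.67
position: [0.4797, 0.0764, 0.0924]
tool_rot: [[0.001, 0.908, -0.418], [0.009, -0.418, -0.908], [-1.0, -0.003, -0.008]]
ft_force: [1.9, 0.5, -8.7]
grip_width: 0.0267
```

```bash
python3 arc.py .06 8; python3 -c "
from rig import env;print(env.observe()['ft_force'],env.observe()['grip_width'],env.observe()['time_s'])"
```

```text
z 0.09237964618980257 r 0.07973916106757115 tray 0.44165943201360225 yaw-tang deg 1.360860422657936
[[0.42, -0.24, 0], [0.45, -0.17, 0], [0.46, -0.14, 0], [0.47, -0.12, 0], [0.47, -0.09, 0], [0.48, -0.06, 0], [0.48, -0.03, 0], [0.48, -0.0, 0]]
[ 1.92524105  0.48327903 -8.69867645] 0.02668336626398854 4.6667
```

Emit:
{"method": "play_rows", "body": {
  "travel": [
    [0.22,-0.12,0],
    [0.43,-0.2,0],
    [0.45,-0.17,0],
    [0.46,-0.14,0],
    [0.47,-0.12,0],
    [0.47,-0.08,0],
    [0.24,-0.03,0],
    [0,0,0]
  ],
  "rotation": [
    [0,0,0.03],
    [0,0,0.06],
    [0,0,0.06],
    [0,0,0.06],
    [0,0,0.06],
    [0,0,0.06],
    [0,0,0.03],
    [0,0,0]
  ],
  "claw": [2,2,2,2,2,2,2,2]
}}

```text
time_s: 5.33
position: [0.5079, 0.0689, 0.0911]
tool_rot: [[-0.002, 0.998, -0.067], [0.011, -0.067, -0.998], [-1.0, -0.003, -0.011]]
ft_force: [3.2, -0.2, -6.7]
grip_width: 0.0267
```

```bash
python3 arc.py .025 12; python3 -c "
from rig import env;print(env.observe()['ft_force'],env.observe()['grip_width'],env.observe()['time_s'])"
```

```text
z 0.091062192229159 r 0.0794239122513587 tray 0.8100280928669399 yaw-tang deg 1.1442030746251817
[[0.19, -0.09, 0], [0.2, -0.01, 0], [0.2, -0.0, 0], [0.2, 0.0, 0], [0.2, 0.01, 0], [0.2, 0.01, 0], [0.2, 0.02, 0], [0.2, 0.02, 0], [0.2, 0.03, 0], [0.2, 0.03, 0], [0.2, 0.03, 0], [0.2, 0.04, 0]]
[ 3.20868929 -0.24535809 -6.68666628] 0.026662828052195473 5.3333
```

Emit:
{"method": "play_rows", "body": {
  "travel": [
    [0,0,-0.3],
    [0,0,0],
    [0,0,0],
    [0,0,0]
  ],
  "rotation": [
    [0,0,0],
    [0,0,0],
    [0,0,0],
    [0,0,0]
  ],
  "claw": [2,3.2,3.2,3.2]
}}

```text
time_s: 5.67
position: [0.507, 0.069, 0.0885]
tool_rot: [[-0.003, 0.997, -0.071], [0.011, -0.071, -0.997], [-1.0, -0.004, -0.01]]
ft_force: [-0.4, -0.2, -0.1]
grip_width: 0.032
```

Emit:
{"method": "play_rows", "body": {
  "travel": [
    [0.2,-0.03,0],
    [0.2,-0.02,0],
    [0.2,0,0],
    [0.2,0,0],
    [0.2,0.01,0]
  ],
  "rotation": [
    [0,0,0.025],
    [0,0,0.025],
    [0,0,0.025],
    [0,0,0.025],
    [0,0,0.025]
  ],
  "claw": [3.2,3.2,3.2,3.2,3.2]
}}

```text
time_s: 6.08
position: [0.5125, 0.0696, 0.0888]
tool_rot: [[-0.016, 0.998, 0.064], [0.012, 0.064, -0.998], [-1.0, -0.015, -0.013]]
ft_force: [-6.8, -0.1, 3.3]
grip_width: 0.0322
```

```bash
python3 arc.py .025 6; python3 - <<'E'
from h import *
import cv2
cv2.imwrite("pics/w3.png",env.get_image("wrist")[:,:,::-1])
E
```

```text
z 0.08883500046652018 r 0.07840627669157064 tray 0.8682973177837008 yaw-tang deg 5.342984140640965
[[0.2, -0.18, 0], [0.2, 0.0, 0], [0.2, 0.01, 0], [0.2, 0.01, 0], [0.2, 0.02, 0], [0.2, 0.02, 0]]
```

View pics/w3.png

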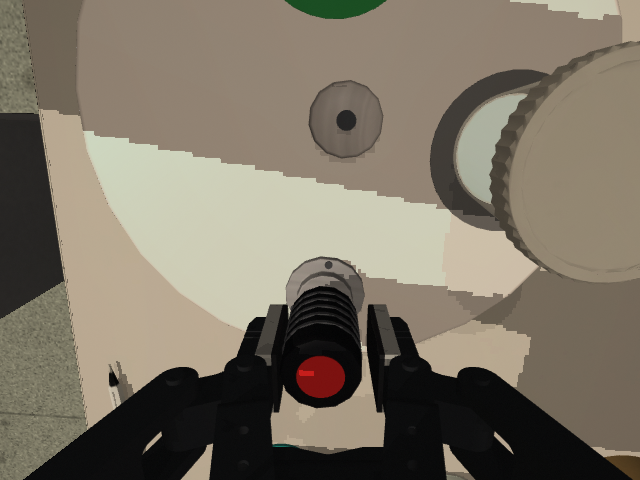

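The picture shows the knob between the slightly open jaws at (325,375), with the trailing jaw about to bear on it. I'll continue slowly.

Emit:
{"method": "play_rows", "body": {
  "travel": [
    [0.25,-0.06,0],
    [0.25,-0.04,0],
    [0.25,0,0],
    [0.25,0,0],
    [0.25,0.01,0],
    [0.25,0.01,0]
  ],
  "rotation": [
    [0,0,0.01],
    [0,0,0.01],
    [0,0,0.01],
    [0,0,0.015],
    [0,0,0.015],
    [0,0,0.015]
  ],
  "claw": [3.2,3.2,3.2,3.2,3.2,3.2]
}}

```text
time_s: 6.63
position: [0.5183, 0.07, 0.0884]
tool_rot: [[-0.042, 0.987, 0.154], [0.01, 0.155, -0.988], [-0.999, -0.04, -0.017]]
ft_force: [-6.9, -1.6, 1.0]
grip_width: 0.0322
```

```bash
python3 arc.py .03 6
```

```text
z 0.08842632527593015 r 0.07810908092055745 tray 0.9413931495596675 yaw-tang deg 6.361744065249866
[[0.25, -0.19, 0], [0.24, 0.02, 0], [0.24, 0.03, 0], [0.24, 0.04, 0], [0.24, 0.04, 0], [0.24, 0.05, 0]]
```

Emit:
{"method": "play_rows", "body": {
  "travel": [
    [0.3,-0.08,0],
    [0.3,-0.05,0],
    [0.3,0,0],
    [0.3,0.02,0],
    [0.3,0.03,0],
    [0.3,0.04,0]
  ],
  "rotation": [
    [-0.003,-0.015,0],
    [-0.003,-0.015,0],
    [0,-0.012,0],
    [0,-0.012,0],
    [0,-0.012,0],
    [0,-0.012,0]
  ],
  "claw": [3.2,3.2,3.2,3.2,3.2,3.2]
}}

```text
time_s: 7.13
position: [0.5268, 0.0692, 0.0885]
tool_rot: [[0.012, 0.986, 0.166], [0.002, 0.166, -0.986], [-1.0, 0.012, -0.0]]
ft_force: [-9.2, -3.4, 5.8]
grip_width: 0.032
```

```bash
python3 arc.py .03 6
```

```text
z 0.08851790752758595 r 0.07972892169868417 tray 1.04873035717483 yaw-tang deg 0.8742440019510695
[[0.24, -0.01, 0], [0.24, 0.05, 0], [0.23, 0.05, 0], [0.23, 0.06, 0], [0.23, 0.07, 0], [0.23, 0.07, 0]]
```

```bash
python3 - <<'E'
from h import *
import cv2
print(env.observe()["ft_force"])
cv2.imwrite("pics/w4.png",env.get_image("wrist")[:,:,::-1])
s=env.get_image("scene")[:,:,::-1]
cv2.imwrite("pics/s4.png",cv2.resize(s[150:270,210:350],None,fx=5,fy=5,interpolation=cv2.INTER_CUBIC))
E
```

```text
[-9.15749246 -3.3565092   5.76263011]
```

View pics/w4.png

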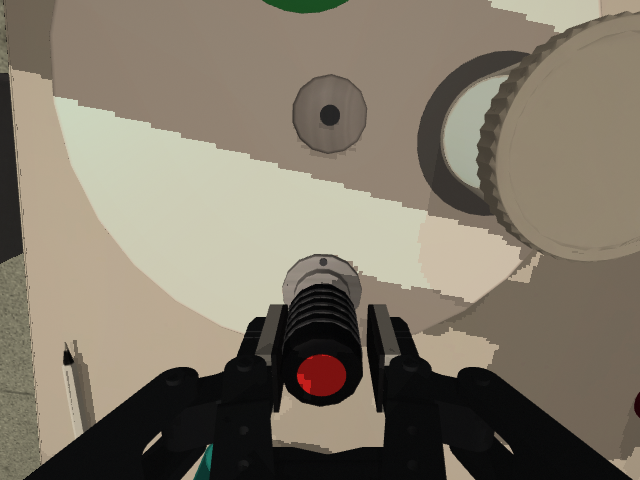

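View pics/s4.png

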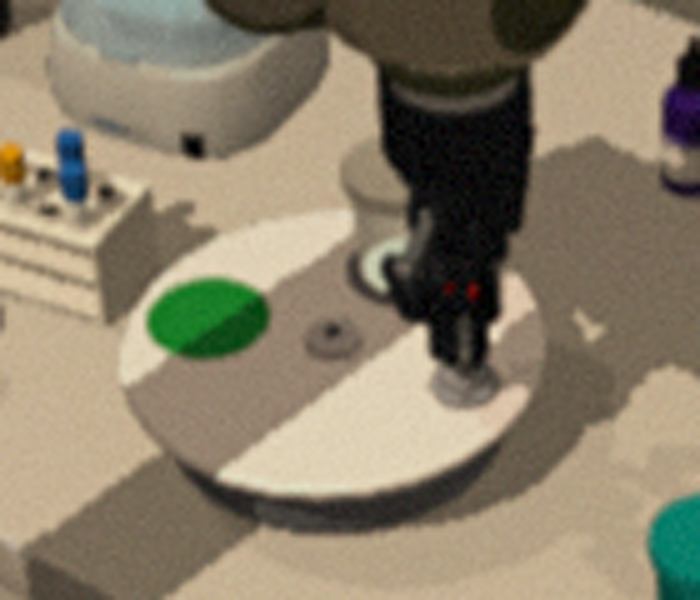

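The knob is still up: the red dot is the same size as before, at (322,375). On with it.

Emit:
{"method": "play_rows", "body": {
  "travel": [
    [0.25,0.02,0],
    [0.25,0.04,0],
    [0.25,0.05,0],
    [0.25,0.06,0]
  ],
  "rotation": [
    [0,-0.004,0.015],
    [0,-0.004,0.015],
    [0,-0.004,0.015],
    [0,-0.004,0.015]
  ],
  "claw": [3.2,3.2,3.2,3.2]
}}

```text
time_s: 7.57
position: [0.5306, 0.0702, 0.0885]
tool_rot: [[0.012, 0.972, 0.234], [0.001, 0.234, -0.972], [-1.0, 0.012, 0.002]]
ft_force: [-6.9, -3.4, 5.2]
grip_width: 0.032
```

```bash
python3 arc.py .03 6
```

```text
z 0.08846709074057936 r 0.07937197544877567 tray 1.0975465037286956 yaw-tang deg 2.0279231091359975
[[0.25, -0.03, 0], [0.23, 0.06, 0], [0.23, 0.07, 0], [0.23, 0.07, 0], [0.23, 0.08, 0], [0.22, 0.09, 0]]
```

Emit:
{"method": "play_rows", "body": {
  "travel": [
    [0.25,0.03,0],
    [0.25,0.06,0],
    [0.25,0.07,0],
    [0.25,0.07,0],
    [0.25,0.08,0]
  ],
  "rotation": [
    [0,-0.004,0.01],
    [0,-0.004,0.012],
    [0,-0.004,0.012],
    [0,-0.004,0.012],
    [0,-0.004,0.012]
  ],
  "claw": [3.2,3.2,3.2,3.2,3.2]
}}

```text
time_s: 7.98
position: [0.5388, 0.0724, 0.0886]
tool_rot: [[0.02, 0.954, 0.3], [-0.0, 0.3, -0.954], [-1.0, 0.019, 0.006]]
ft_force: [0.1, 0.3, -0.8]
grip_width: 0.0322
```

```bash
python3 arc.py .03 6
```

```text
z 0.08858630745119425 r 0.07931516759502934 tray 1.2049344530769561 yaw-tang deg 359.82380706204196
[[0.25, -0.01, 0], [0.23, 0.08, 0], [0.22, 0.09, 0], [0.22, 0.1, 0], [0.22, 0.1, 0], [0.21, 0.11, 0]]
```

```bash
python3 - <<'E'
from h import *
import cv2
cv2.imwrite("pics/w5.png",env.get_image("wrist")[:,:,::-1])
s=env.get_image("scene")[:,:,::-1]
cv2.imwrite("pics/s5.png",cv2.resize(s[150:270,210:350],None,fx=5,fy=5,interpolation=cv2.INTER_CUBIC))
E
```

```text
(no output)
```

View pics/w5.png

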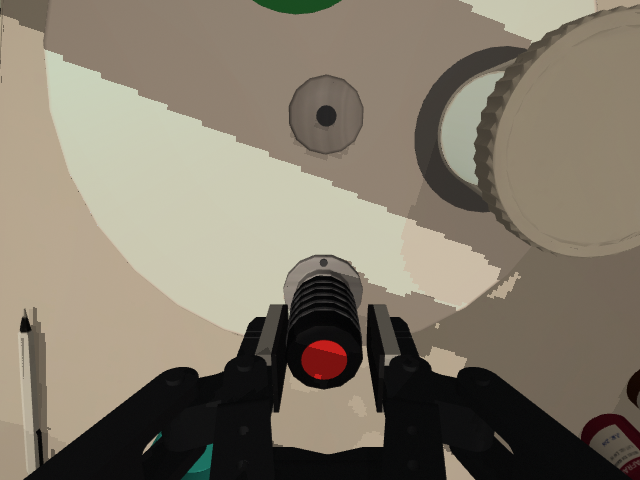

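View pics/s5.png

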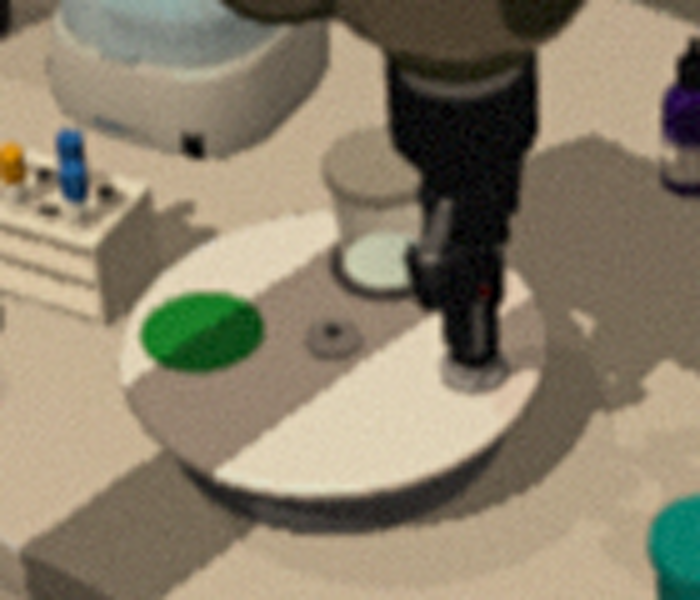

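```bash
python3 - <<'E'
from h import *
c=env.camera_info("wrist"); h=atz(ray(c,326.5,115.5),.065); print(h)
for z in (.104,.109,.114,.119,.124):
    k=atz(ray(c,324,360),z); d=(k-h)[:2]; print(z,np.hypot(*d),np.degrees(np.arctan2(d[1],d[0]))%360-218.5)
E
```

```text
[0.5146729 0.1492369 0.065    ]
0.104 0.08811655282747442 67.83244119451433
0.109 0.08458078309641082 67.75935892873008
0.114 0.0810451629824307 67.67990005154644
0.119 0.07750971295997089 67.59319228021695
0.124 0.07397445741651008 67.49819670685383
```

The plunger has dropped home: the red dot now fits z=0.114 at radius 81 mm, tray ≈ 1.18 rad, with no force. Next I'll open, rise and look.

Emit:
{"method": "play_rows", "body": {
  "travel": [
    [-0.1,0,0],
    [0,0,0],
    [0,0,0.5],
    [0,0,2],
    [0,0,3],
    [0,0,3],
    [0,0,3],
    [0,0,1],
    [0,0,0]
  ],
  "rotation": [
    [0,0.01,0],
    [0,0.01,0],
    [0,0,0],
    [0,0,0],
    [0,0,0],
    [0,0,0],
    [0,0,0],
    [0,0,0],
    [0,0,0]
  ],
  "claw": [4.5,5,5,5,5,5,7,8,8]
}}

```text
time_s: 8.83
position: [0.5372, 0.0728, 0.2208]
tool_rot: [[-0.003, 0.954, 0.299], [0.0, 0.299, -0.954], [-1.0, -0.003, -0.001]]
ft_force: [0.1, -0.4, -0.4]
grip_width: 0.0798
```

Emit:
{"method": "play_rows", "body": {
  "travel": [
    [-0.2,-2,0],
    [-0.4,-3,0],
    [-0.4,-3,0],
    [-0.4,-3,0],
    [-0.4,-3,0],
    [-0.4,-3,0],
    [-0.4,-3,0],
    [-0.4,-2.2,0],
    [0,0,0],
    [0,0,0]
  ],
  "rotation": [
    [0,0,0],
    [0,0,0],
    [0,0,0],
    [0,0,0],
    [0,0,0],
    [0,0,0],
    [0,0,0],
    [0,0,0],
    [0,0,0],
    [0,0,0]
  ],
  "claw": [8.5,8.5,8.5,8.5,8.5,8.5,8.5,8.5,8.5,8.5]
}}

```text
time_s: 9.67
position: [0.5026, -0.1573, 0.2156]
tool_rot: [[-0.009, 0.953, 0.302], [0.005, 0.302, -0.953], [-1.0, -0.007, -0.007]]
ft_force: [-0.4, 0.7, -1.1]
grip_width: 0.0847
```

```bash
python3 - <<'E'
from h import *
import cv2
o=env.observe();print(o["position"],o["tool_rot"].round(3),o["q"].round(1),o["time_s"])
cv2.imwrite("pics/w6.png",env.get_image("wrist")[:,:,::-1])
t=env.get_image("top")[:,:,::-1]
cv2.imwrite("pics/t6.png",cv2.resize(t[190:290,200:300],None,fx=6,fy=6,interpolation=cv2.INTER_CUBIC))
s=env.get_image("scene")[:,:,::-1]
cv2.imwrite("pics/s6.png",cv2.resize(s[180:260,225:330],None,fx=7,fy=7,interpolation=cv2.INTER_CUBIC))
E
```

```text
[ 0.50261912 -0.15726522  0.21556315] [[-0.009  0.953  0.302]
 [ 0.005  0.302 -0.953]
 [-1.    -0.007 -0.007]] [-30.3  20.4  79.2  -0.   80.9 -47.8] 9.6667
```

View pics/w6.png

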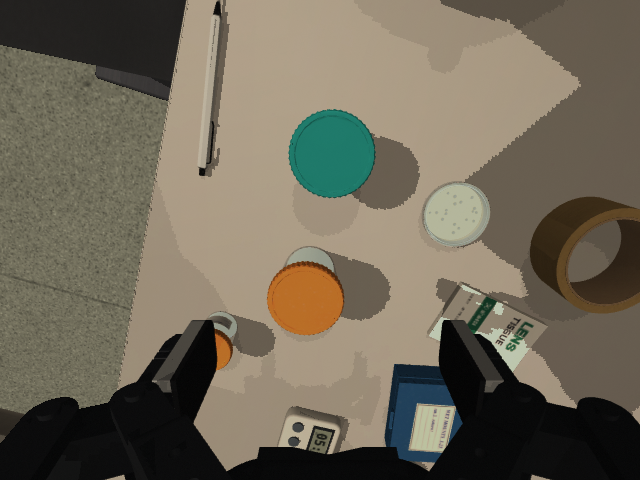

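View pics/t6.png

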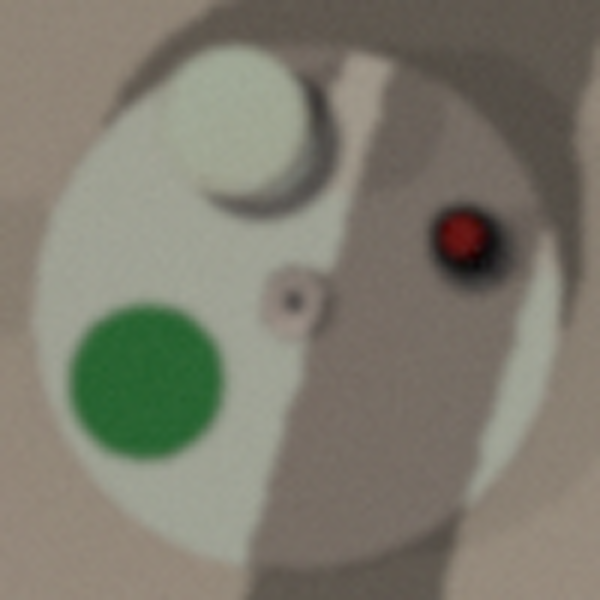

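View pics/s6.png

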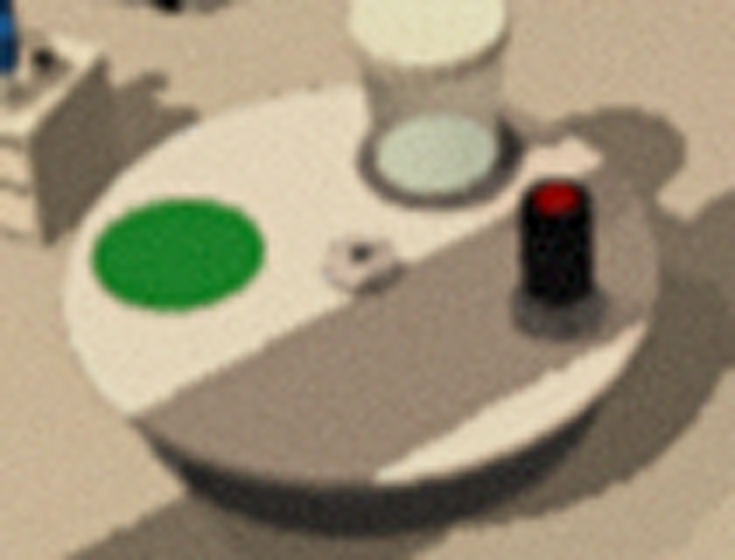

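The wrist view has the orange lid at (306,298) and the turquoise lid at (332,153). The top crop puts the knob at (277,229.3) and the green spot at (224.5,253.5). The scene crop puts the knob top at (304.4,208.4) and the green spot at (250.4,216.4).

```bash
python3 - <<'E'
from h import *
T=env.camera_info("top");S=env.camera_info("scene");c=env.camera_info("wrist")
print("knob",tri([ray(T,277,229.3),ray(S,304.4,208.4)]))
print("green",tri([ray(T,224.5,253.5),ray(S,250.4,216.4)]))
print("orange",atz(ray(c,306,298),.072),tri([ray(c,306,298),ray(T,394.1,242.6),ray(S,396.2,272.7)]))
E
```

```text
knob (array([0.53699697, 0.06970038, 0.1138707 ]), [np.float64(0.0005510350765924484), np.float64(0.0005510350765922994)])
green (array([0.48275674, 0.21104694, 0.05860061]), [np.float64(2.4673029573575192e-05), np.float64(2.4673029573565333e-05)])
orange [ 0.50335393 -0.21800177  0.072     ] (array([ 0.5041071 , -0.22270612,  0.06696104]), [np.float64(0.0020556975266445327), np.float64(0.001849336707625248), np.float64(0.0011652016797855068)])
```

Emit:
{"method": "play_rows", "body": {
  "travel": [
    [0,-1.5,0],
    [0,-2,-1],
    [0,-1.5,-2],
    [0,-0.6,-2],
    [0,-0.2,-1],
    [0,0,0],
    [0,0,0]
  ],
  "rotation": [
    [0,0,0],
    [0,0,0],
    [0,0,0],
    [0,0,0],
    [0,0,0],
    [0,0,0],
    [0,0,0]
  ],
  "claw": [8.5,8.5,8.5,8.5,8.5,8.5,8.5]
}}

```text
time_s: 10.4
position: [0.5051, -0.2139, 0.1549]
tool_rot: [[-0.005, 0.949, 0.314], [0.002, 0.314, -0.949], [-1.0, -0.004, -0.003]]
ft_force: [-0.9, 0.1, 0.3]
grip_width: 0.0848
```

```bash
python3 - <<'E'
from h import *
import cv2
o=env.observe();print(o["position"],o["tool_rot"].round(3))
cv2.imwrite("pics/w7.png",env.get_image("wrist")[:,:,::-1])
E
```

```text
[ 0.50514199 -0.21392752  0.15485192] [[-0.005  0.949  0.314]
 [ 0.002  0.314 -0.949]
 [-1.    -0.004 -0.003]]
```

View pics/w7.png

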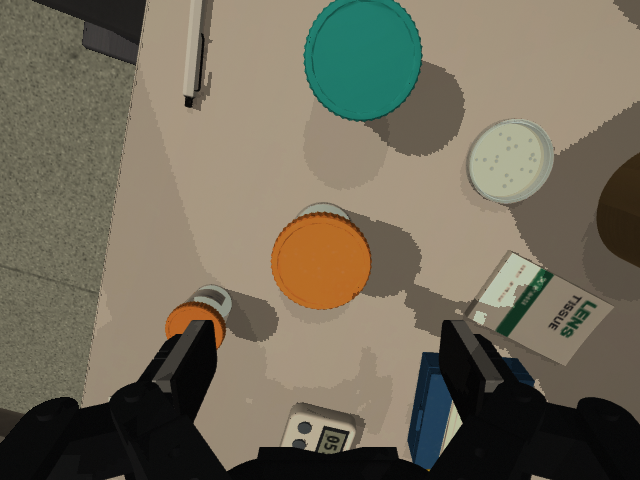

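The orange lid is centred at (322,261), and the small orange lid at about (196,327) near the left finger. I'll check clearances.

```bash
python3 - <<'E'
from h import *
c=env.camera_info("wrist");T=env.camera_info("top");S=env.camera_info("scene")
print(atz(ray(c,322,261.5),.072))
p,_=tri([ray(T,330+582/6,190+476/6),ray(S,330+506/6,240+437/6)]);print("small",p)
o=env.observe()
for q in (p,):
    d=q-np.array([.5035,-.2205,q[2]]); print("along jaw",d@o["tool_rot"][:,1],"across",d@o["tool_rot"][:,2])
E
```

```text
[ 0.50294124 -0.21989362  0.072     ]
small [ 0.43488309 -0.31031259  0.04478835]
along jaw -0.09337930642508656 across 0.06367784229095788
```

Emit:
{"method": "play_rows", "body": {
  "travel": [
    [-0.2,-0.5,-1.5],
    [0,-0.1,-2.0],
    [0,0,-2.0],
    [0,0,-2.0],
    [0,0,-1.5],
    [0,0,-1.0],
    [0,0,-0.5],
    [0,0,0],
    [0,0,0]
  ],
  "rotation": [
    [0,0,0],
    [0,0,0],
    [0,0,0],
    [0,0,0],
    [0,0,0],
    [0,0,0],
    [0,0,0],
    [0,0,0],
    [0,0,0]
  ],
  "claw": [8.5,8.5,8.5,8.5,8.5,8.5,8.5,8.5,8.5]
}}

```text
time_s: 11.2
position: [0.5086, -0.2192, 0.0554]
tool_rot: [[0.011, 0.947, 0.322], [-0.009, 0.322, -0.947], [-1.0, 0.007, 0.012]]
ft_force: [0.1, -0.0, -0.0]
grip_width: 0.0849
```

Emit:
{"method": "play_rows", "body": {
  "travel": [
    [-0.4,-0.1,-0.6],
    [-0.1,0,-0.5],
    [0,0,0],
    [0,0,0]
  ],
  "rotation": [
    [0.009,0.011,0],
    [0,0,0],
    [0,0,0],
    [0,0,0]
  ],
  "claw": [8.5,8.5,8.5,8.5]
}}

```text
time_s: 11.53
position: [0.5043, -0.2209, 0.0462]
tool_rot: [[0.003, 0.947, 0.322], [-0.002, 0.322, -0.947], [-1.0, 0.002, 0.002]]
ft_force: [0.6, -0.7, 0.7]
grip_width: 0.0851
```

Emit:
{"method": "play_rows", "body": {
  "travel": [
    [-0.1,0,-0.5],
    [0,0,0],
    [0,0,0],
    [0,0,0],
    [0,0,0],
    [0,0,0],
    [0,0,0]
  ],
  "rotation": [
    [0,0,0],
    [0,0,0],
    [0,0,0],
    [0,0,0],
    [0,0,0],
    [0,0,0],
    [0,0,0]
  ],
  "claw": [8.5,7.5,6.7,6.2,5.5,5.5,5.5],
  "squeeze": 30
}}

```text
time_s: 12.12
position: [0.5035, -0.2213, 0.0418]
tool_rot: [[0.004, 0.947, 0.322], [-0.003, 0.322, -0.947], [-1.0, 0.003, 0.004]]
ft_force: [0.9, 0.1, -0.7]
grip_width: 0.06
```

```bash
python3 - <<'E'
from h import *
import cv2
o=env.observe();print(o["position"],o["tool_rot"].round(3))
cv2.imwrite("pics/w8.png",env.get_image("wrist")[:,:,::-1])
s=env.get_image("scene")[:,:,::-1]
cv2.imwrite("pics/s8.png",cv2.resize(s[220:340,330:470],None,fx=5,fy=5,interpolation=cv2.INTER_CUBIC))
E
```

```text
[ 0.50346793 -0.22131745  0.04176039] [[ 0.004  0.947  0.322]
 [-0.003  0.322 -0.947]
 [-1.     0.003  0.004]]
```

View pics/w8.png

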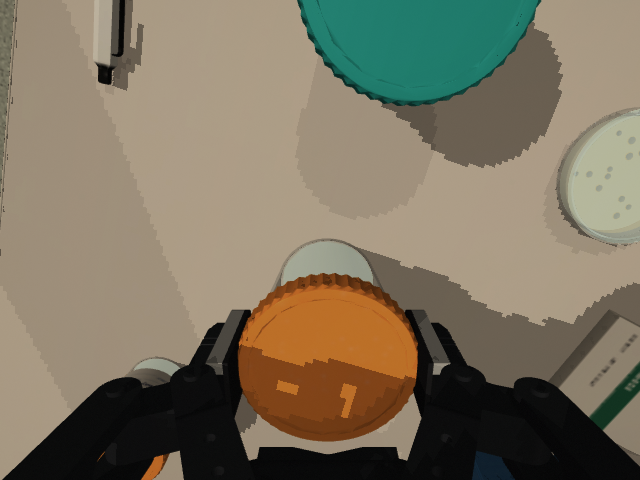

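View pics/s8.png

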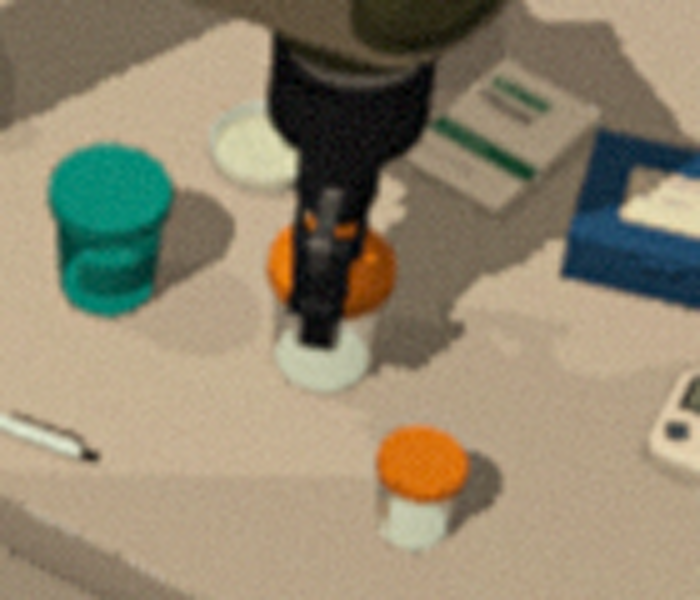

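The orange lid is held between the pads at 60 mm, centred at (328,357). Next: lift.

Emit:
{"method": "play_rows", "body": {
  "travel": [
    [0,0,0.5],
    [0,0,1],
    [0,0,2],
    [0,0,2.5],
    [0,0,2.5],
    [0,0,2.5],
    [0,0,2.5],
    [0,0,1.5],
    [0,0,0],
    [0,0,0]
  ],
  "rotation": [
    [0,0,0],
    [0,0,0],
    [0,0,0],
    [0,0,0],
    [0,0,0],
    [0,0,0],
    [0,0,0],
    [0,0,0],
    [0,0,0],
    [0,0,0]
  ],
  "claw": [5.5,5.5,5.5,5.5,5.5,5.5,5.5,5.5,5.5,5.5]
}}

```text
time_s: 13.05
position: [0.5016, -0.2197, 0.2044]
tool_rot: [[0.005, 0.947, 0.322], [-0.003, 0.322, -0.947], [-1.0, 0.003, 0.005]]
ft_force: [0.6, 0.3, -2.2]
grip_width: 0.06
```

```bash
python3 - <<'E'
from h import *
import cv2
o=env.observe();print(o["position"],o["tool_rot"].round(3),o["q"].round(1))
c=env.camera_info("wrist"); 
cv2.imwrite("pics/w9.png",env.get_image("wrist")[:,:,::-1])
k=atz(ray(c,328,357),o["position"][2]+.030); print(k)
E
```

```text
[ 0.50157172 -0.21967431  0.20440625] [[ 0.005  0.947  0.322]
 [-0.003  0.322 -0.947]
 [-1.     0.003  0.005]] [-36.   22.6  77.7   0.   79.4 -54.8]
[ 0.50014196 -0.21610115  0.23440625]
```

View pics/w9.png

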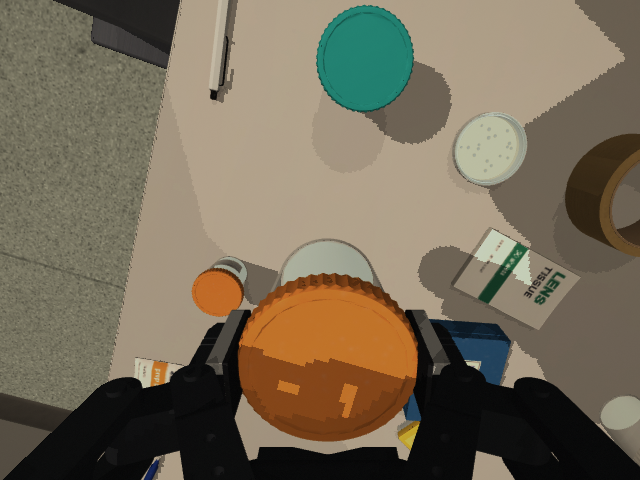

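The cup is held in the same place in the hand. I'll carry it to the pad.

Emit:
{"method": "play_rows", "body": {
  "travel": [
    [0,1,0],
    [0,2,0],
    [-0.1,3,0],
    [-0.1,3,0],
    [-0.1,3,0],
    [-0.1,3,0],
    [-0.1,3,0],
    [-0.1,3,0],
    [-0.1,3,0],
    [-0.1,3,0],
    [-0.1,3,0],
    [-0.1,3,0]
  ],
  "rotation": [
    [0,0,0],
    [0,0,0],
    [0,0,0],
    [0,0,0],
    [0,0,0],
    [0,0,0],
    [0,0,0],
    [0,0,0],
    [0,0,0],
    [0,0,0],
    [0,0,0],
    [0,0,0]
  ],
  "claw": [5.5,5.5,5.5,5.5,5.5,5.5,5.5,5.5,5.5,5.5,5.5,5.5]
}}

```text
time_s: 14.1
position: [0.4806, 0.1276, 0.189]
tool_rot: [[-0.024, 0.949, 0.314], [0.006, 0.314, -0.949], [-1.0, -0.021, -0.013]]
ft_force: [0.7, 0.0, 0.0]
grip_width: 0.0598
```

Emit:
{"method": "play_rows", "body": {
  "travel": [
    [0,2.5,0.2],
    [0.1,2.0,0],
    [0,1.3,0],
    [0,0.6,0],
    [0,0,0],
    [0,0,0],
    [0,0,0]
  ],
  "rotation": [
    [0,-0.008,0],
    [-0.003,-0.008,0],
    [-0.003,-0.008,0],
    [0,0,0],
    [0,0,0],
    [0,0,0],
    [0,0,0]
  ],
  "claw": [5.5,5.5,5.5,5.5,5.5,5.5,5.5]
}}

```text
time_s: 14.68
position: [0.474, 0.2019, 0.1836]
tool_rot: [[-0.015, 0.947, 0.322], [-0.001, 0.322, -0.947], [-1.0, -0.015, -0.004]]
ft_force: [0.5, 0.1, -0.5]
grip_width: 0.0598
```

```bash
python3 - <<'E'
from h import *
import cv2
o=env.observe();print(o["position"],o["tool_rot"].round(3),o["q"].round(1))
cv2.imwrite("pics/w10.png",env.get_image("wrist")[:,:,::-1])
s=env.get_image("scene")[:,:,::-1]
cv2.imwrite("pics/s10.png",cv2.resize(s[140:260,210:350],None,fx=5,fy=5,interpolation=cv2.INTER_CUBIC))
c=env.camera_info("wrist"); print(proj(c,(.4828,.2125,.058)))
E
```

```text
[0.47396039 0.20186408 0.18358497] [[-0.015  0.947  0.322]
 [-0.001  0.322 -0.947]
 [-1.    -0.015 -0.004]] [ 9.8 21.1 83.9  0.1 75.9 -9. ]
(np.float64(346.91310827189216), np.float64(223.52714155821863))
```

View pics/w10.png

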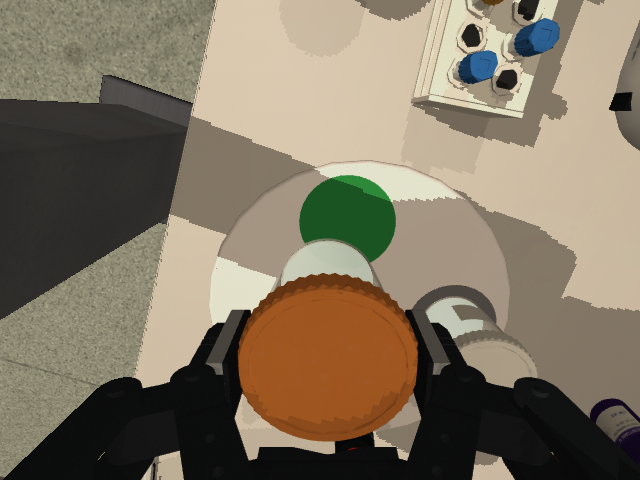

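View pics/s10.png

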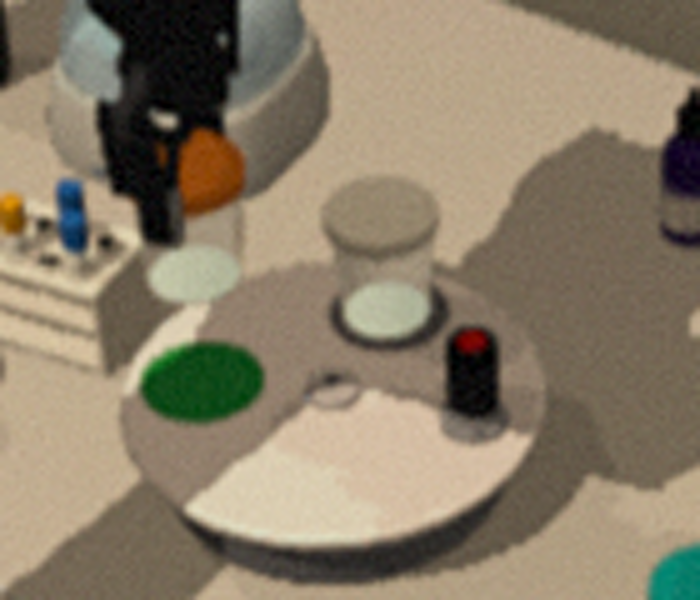

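The green spot is visible at (347,221), agreeing with the prediction. I'll centre over it and descend in stages.

Emit:
{"method": "play_rows", "body": {
  "travel": [
    [0.5,0.4,-0.5],
    [0.4,0.4,-1],
    [0,0,-1.5],
    [0,0,-1.5],
    [0,0,-1],
    [0,0,-0.5],
    [0,0,0],
    [0,0,0]
  ],
  "rotation": [
    [0,-0.008,0],
    [0,-0.007,0],
    [0,0,0],
    [0,0,0],
    [0,0,0],
    [0,0,0],
    [0,0,0],
    [0,0,0]
  ],
  "claw": [5.5,5.5,5.5,5.5,5.5,5.5,5.5,5.5]
}}

```text
time_s: 15.45
position: [0.4872, 0.207, 0.1206]
tool_rot: [[0.006, 0.949, 0.314], [-0.0, 0.314, -0.949], [-1.0, 0.006, 0.002]]
ft_force: [-0.2, 0.8, -0.4]
grip_width: 0.06
```

Emit:
{"method": "play_rows", "body": {
  "travel": [
    [-0.3,0.3,-0.5],
    [0,0,-0.5],
    [0,0,-0.3],
    [0,0,0],
    [0,0,0]
  ],
  "rotation": [
    [0,0.005,0],
    [0,0,0],
    [0,0,0],
    [0,0,0],
    [0,0,0]
  ],
  "claw": [5.5,5.5,5.5,5.5,5.5]
}}

```text
time_s: 15.87
position: [0.4849, 0.2103, 0.1079]
tool_rot: [[0.004, 0.949, 0.314], [0.0, 0.314, -0.949], [-1.0, 0.004, 0.001]]
ft_force: [-0.2, 0.3, -1.0]
grip_width: 0.0599
```

```bash
python3 - <<'E'
from h import *
import cv2
o=env.observe();print(o["position"],o["tool_rot"].round(3),o["ft_force"])
cv2.imwrite("pics/w11.png",env.get_image("wrist")[:,:,::-1])
s=env.get_image("scene")[:,:,::-1]
cv2.imwrite("pics/s11.png",cv2.resize(s[140:260,210:350],None,fx=5,fy=5,interpolation=cv2.INTER_CUBIC))
E
```

```text
[0.48494871 0.21030746 0.10791552] [[ 0.004  0.949  0.314]
 [ 0.     0.314 -0.949]
 [-1.     0.004  0.001]] [-0.17715887  0.25605564 -0.96677969]
```

View pics/w11.png

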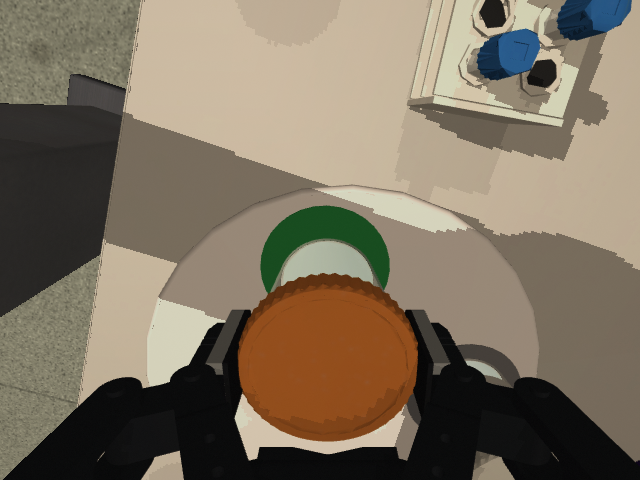

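View pics/s11.png

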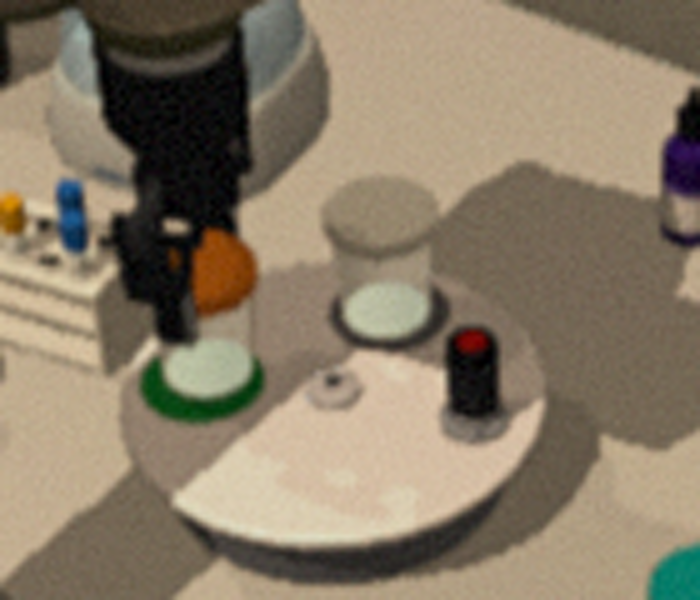

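The cup hangs about 8 mm above the green spot and is centred on it (green 325, cup 328 in columns). Lowering gently.

Emit:
{"method": "play_rows", "body": {
  "travel": [
    [0,0,-0.3],
    [0,0,-0.2],
    [0,0,-0.15],
    [0,0,-0.1],
    [0,0,0]
  ],
  "rotation": [
    [0,0.003,0],
    [0,0,0],
    [0,0,0],
    [0,0,0],
    [0,0,0]
  ],
  "claw": [5.5,5.5,5.5,5.5,5.5]
}}

```text
time_s: 16.38
position: [0.4852, 0.2103, 0.1002]
tool_rot: [[0.002, 0.95, 0.314], [0.001, 0.314, -0.95], [-1.0, 0.002, 0.0]]
ft_force: [-0.9, 0.7, -0.9]
grip_width: 0.0599
```

Emit:
{"method": "play_rows", "body": {
  "travel": [
    [0,0,-0.1],
    [0,0,0],
    [0,0,0]
  ],
  "rotation": [
    [0,0,0],
    [0,0,0],
    [0,0,0]
  ],
  "claw": [5.5,5.5,5.5]
}}

```text
time_s: 16.63
position: [0.4855, 0.2104, 0.0996]
tool_rot: [[0.003, 0.949, 0.314], [0.001, 0.314, -0.949], [-1.0, 0.003, 0.0]]
ft_force: [-1.1, 0.1, 0.1]
grip_width: 0.0597
```

Emit:
{"method": "play_rows", "body": {
  "travel": [
    [0,0,-0.1],
    [0,0,0]
  ],
  "rotation": [
    [0,0,0],
    [0,0,0]
  ],
  "claw": [5.5,5.5]
}}

```text
time_s: 16.8
position: [0.4857, 0.2105, 0.0997]
tool_rot: [[0.004, 0.949, 0.314], [0.001, 0.314, -0.95], [-1.0, 0.005, 0.0]]
ft_force: [-1.0, -0.1, -0.7]
grip_width: 0.0602
```

The height has stopped falling at the predicted 0.0998, so the cup is resting. I'll open and withdraw.

Emit:
{"method": "play_rows", "body": {
  "travel": [
    [0,0,0],
    [0,0,0],
    [0,0,0],
    [0,0,0],
    [0,0,0.5],
    [0,0,1.5],
    [0,0,2.5],
    [0,0,3],
    [0,0,3],
    [0,0,2],
    [0,0,0]
  ],
  "rotation": [
    [0,0,0],
    [0,0,0],
    [0,0,0],
    [0,0,0],
    [0,0,0],
    [0,0,0],
    [0,0,0],
    [0,0,0],
    [0,0,0],
    [0,0,0],
    [0,0,0]
  ],
  "claw": [6.2,6.8,7.5,8.3,8.5,8.5,8.5,8.5,8.5,8.5,8.5]
}}

```text
time_s: 17.72
position: [0.4838, 0.21, 0.2304]
tool_rot: [[0.0, 0.95, 0.314], [0.0, 0.314, -0.95], [-1.0, 0.0, -0.0]]
ft_force: [-0.0, 1.1, -0.2]
grip_width: 0.0853
```

Emit:
{"method": "play_rows", "body": {
  "travel": [
    [-1,2,1],
    [-1.5,3,1],
    [-1.5,3,1],
    [-1.5,3,0],
    [-1.5,3,0],
    [-1,2,0],
    [0,0,0],
    [0,0,0]
  ],
  "rotation": [
    [0,0,0],
    [0,0,0],
    [0,0,0],
    [0,0,0],
    [0,0,0],
    [0,0,0],
    [0,0,0],
    [0,0,0]
  ],
  "claw": [8.5,8.5,8.5,8.5,8.5,8.5,8.5,8.5]
}}

```text
time_s: 18.38
position: [0.3991, 0.375, 0.2604]
tool_rot: [[-0.001, 0.951, 0.31], [-0.0, 0.31, -0.951], [-1.0, -0.001, 0.0]]
ft_force: [-0.1, 0.0, 0.5]
grip_width: 0.0852
```

```bash
python3 - <<'E'
from h import *
import cv2
o=env.observe();print(o["position"],o["ft_force"],o["time_s"])
t=env.get_image("top")[:,:,::-1]
cv2.imwrite("pics/t12.png",cv2.resize(t[190:290,200:300],None,fx=6,fy=6,interpolation=cv2.INTER_CUBIC))
s=env.get_image("scene")[:,:,::-1]
cv2.imwrite("pics/s12.png",cv2.resize(s[150:260,215:335],None,fx=6,fy=5.4,interpolation=cv2.INTER_CUBIC))
E
```

```text
[0.39912558 0.37504644 0.26040893] [-0.12364594  0.03056319  0.49852344] 18.3833
```

View pics/t12.png

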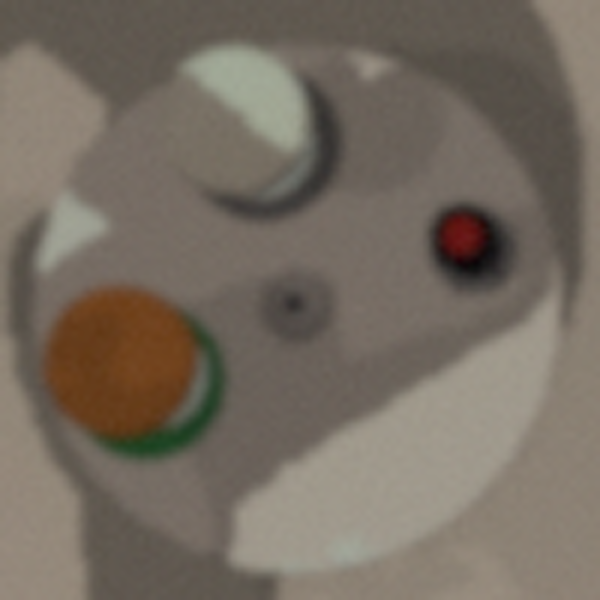

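View pics/s12.png

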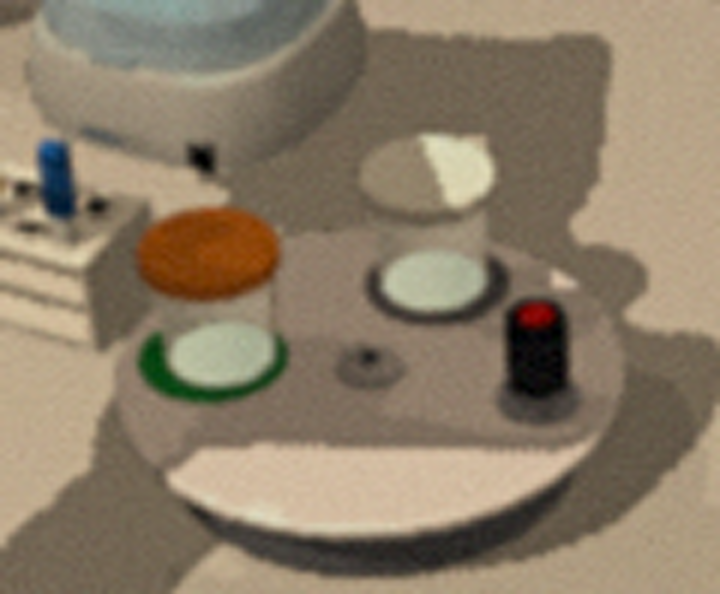

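The orange cup stands on the green spot, with its lid at (220.3,250.2) in the top view and about (249.6,196.5) in the scene view. The white cup stands on its spot and the knob is at (277,229.3). Numerical check:

```bash
python3 - <<'E'
from h import *
T=env.camera_info("top");S=env.camera_info("scene")
a=ray(T,220.3,250.2); b=ray(S,215+208/6,150+250/5.4)
print("lid",atz(a,.13),tri([a,b]),"off",np.hypot(*(atz(a,.13)[:2]-[.4828,.211])))
w=atz(ray(T,239.7,210.3),.13);H=np.array([.515,.1473]);k=np.radians(218.5+67.7+85)
print("white",w,H+.072*np.array([np.cos(k),np.sin(k)]))
print("knob",tri([ray(T,277,229.3),ray(S,215+537/6,150+313/5.4)])[0])
E
```

```text
lid [0.4855992  0.20711983 0.13      ] (array([0.48571552, 0.20754274, 0.12817446]), [np.float64(5.4548500146868894e-05), np.float64(5.454850014679398e-05)]) off 0.004784478433109875
white [0.58309605 0.15990193 0.13      ] [0.58562877 0.16128487]
knob [0.53687605 0.06941598 0.11557592]
```

All good: the cup is about 5 mm off centre and the white cup about 3 mm. The knob top at 0.114–0.116 means the plunger is home. Handing in.

```bash
python3 - <<'E'
from rig import env
print(env.close_job(), env.observe()["time_s"])
E
```

```text
the job is handed in; nothing more can be done
the job is handed in; nothing more can be done
```

The carousel is at its next stop with the plunger home, the orange-lidded cup stands on the green spot, and I handed the job in at about 18.5 s of the 64 s. Handing in gave no verdict.

**What I did:** I pinched the knob and lifted it about 15 mm. I turned the tray anticlockwise to about 0.8 rad, let the pin down onto the rail, and pushed on slowly with loosened jaws. The plunger dropped at about 1.18 rad. I then picked up the larger orange cup by its lid, lowered it onto the green spot until the height stopped falling, released it and moved the arm clear.

**Last checks, from the top and scene cameras:**
- **Plunger:** the knob top measured 0.114 m high before the cup was placed and 0.1156 m after. Both fit a fully home plunger (0.114 m) within measuring error. The tray had not shifted between the two.
- **Orange cup:** it is upright and about 5 mm from the middle of the green spot (limit 18 mm).
- **White cup:** it stands upright about 3 mm from its expected place (limit 20 mm).
- **Robot:** it was clear of everything, with a force reading near zero.

**Disagreements and limits:**
- The wrist camera differed from the two fixed cameras by 2–5 mm in y, so I worked between the two values.
- I did not try turning the tray to test the lock; that rests on the measured knob height.
- I made no closing measurement of the petri dish, timer, pen and sachet. The arm never worked against them.

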